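# Free the sagging bolt and hold the cooling-bay gate ajar

### The arm

A 6-joint arm with a two-finger parallel gripper is mounted at the origin on the work surface. World frame = base frame: x ahead of the robot, y to its left, z up, the work surface at z = 0. Lengths are in m, angles in rad, forces in N, time in s.
With the tool pointing down it reaches from about 0.375 to 0.925 m from the base axis. Payload 5.7 kg.
Tool frame: the origin (TCP) lies midway between the tips of the shut fingers; the grasp point (between the pads) lies 19 mm behind it; z points along the fingers, y is the line along which they close (so a half turn about z gives the same grasp; the last joint's range is limited). The gripper opens to 88 mm and grips with 3 to 60 N. Pads are 20 mm wide; open, the fingers measure 115 mm over their backs; the gripper's body (75 mm by 178 mm) begins 61 mm behind the grasp point.
Start: joints at [1.177, 0.359, 1.51, -0, 1.272, -0.115], TCP at [0.165, 0.577, 0.223] pointing down, gripper open.
Joint ranges: [-2.97, 2.97], [-1.01, 2.36], [0.21, 2.38], [-0.96, 4.11], [0.2, 2.71], [-2.98, 2.98]. Speed limits (rad/s): [2.39, 2.39, 3.14, 3.14, 3.14, 3.14].

### API

Orientations are given as a unit quaternion [x, y, z, w].
In Python, from bench import move_ptp, servo_line, goto_joints, move_gripper, sleep, inverse_kinematics, capture, PlanningError, close_job, spot_in, silhouettes, current_clock, current_joint_pos, current_qvel, current_joint_torque, current_position, current_orientation, current_force, current_torque, current_finger_gap gives the robot as it stands. Calls block until the motion is done:
- move_ptp(position, orientation): joint-space move of the TCP to a pose.
- servo_line(position, orientation=None, rate=0.15, contact_N=None): straight line of the TCP; orientation=None keeps the orientation; rate is the mean speed in m/s. With contact_N (N) it stops when the force on the tool has changed by that much, and returns True; else False.
- goto_joints(angles): joint-space move.
- move_gripper(opening): finger opening in m; the grip force is fixed at half the most; returns when the fingers have stopped.
- sleep(seconds).
- inverse_kinematics(position, orientation): joint angles nearest the present ones, or None.
- capture(name): name is "scene" or "top"; returns a dict with "image" (420x560x3 uint8, blue, green, red), "range_z" (420x560 float32, m along the optical axis (not along the pixel's ray), 0 where there is no reading), "intrinsics" (3x3 intrinsics, pixels), "R" (3x3) and "t" (3): a world point X has camera coordinates R X + t. Camera axes: x right, y down, z forward; pixel columns grow to the right and rows downward; lengths in m; the calibration is good to about 2 mm. A picture is of the moment at which its call begins.
A pose or a line that the arm cannot do raises PlanningError and nothing moves.
- close_job(): hands the job in, once; it reports no verdict.
Trained networks look in the newest picture that a camera, given by its name, has taken for a name from the list of things; names that differ only in an ending like _2 or _b are one class to them, and where a whole thing is asked for, a point or a joint stands for the part that bears it (a point fixed in the world has none). Each returns a list of dicts, best first, with "conf" (0 to 1); they miss things now and then, are a little off and sometimes report something else, mostly with a low value. They report only what shows in the picture. A call takes as long as a camera call.
- spot_in(camera, query): "xy" ([column, row] in pixels, amid what is visible of it).
- silhouettes(camera, query): "region" (420x560 bool, what is visible of it) and "xy" ([column, row] in pixels, amid what is visible of it).
Readings, each from a call of its own:
- current_clock(): time.
- current_joint_pos(): joint angles.
- current_qvel(): joint speeds.
- current_joint_torque(): joint torques, N m.
- current_position(): TCP position.
- current_orientation(): TCP orientation.
- current_force(): force on the tool from outside, world axes, zero at the start.
- current_torque(): the same for the moment, N m.
- current_finger_gap(): finger opening in m.
Only numpy, scipy, OpenCV 4.12 (cv2) and the standard library are available. Lean on these libraries where they do the work, as an engineer would, in place of code of your own. Each camera call takes 0.05 s, during which the arm holds its last target. There are 200 camera calls.

### The job

The bolt on the gate of the flask-cooling bay has sagged, so that the notch under it sits on the keeper's bent-up lip: take it by its upright handle, lift it level over the lip while you draw it back towards the hinges until it is clear of the keeper, without forcing it against the keeper. Then swing the gate out towards you until it stands about 130 mm open at its free edge, enough for a flask to be lifted through with the tongs; it springs shut by itself, so finish while holding it still at that opening, bolt drawn, and do not let go. Leave the flasks, crucibles, tongs, pot lid and charcoal block where they are.

Things in the scene. Friction and masses are not known exactly. Their poses are not given: they have to be found in the camera images.
- gate (a joint): swing of the gate about its upright hinge line (rad): 0 shut; grows as it opens out towards the robot, up to 1.4. A spring shuts it: 1.0 N m when shut, 0.4 N m more per rad. The free edge is 305 mm from the hinge line: 0.43 rad is 130 mm open there. Angle-iron frame with upright round bars, 300 mm wide, its top rail 40 mm wide and 200 mm above the counter, its bottom at 30 mm.
- bolt (a joint): draw of the barrel bolt along the gate's top rail (m): 0 fully shot; it grows as the bolt is drawn towards the hinges, up to 0.065. At 0.008 the sagged bolt's notch catches on the keeper's lip; from 0.047 the nose is clear of the keeper. About 2 N of sliding friction; it stays where it is left.
- sag (a joint): tilt of the bolt in its rear guide (rad): 0 level, negative with the nose sagging; -0.055 when it rests in the keeper, and its own weight (0.65 kg or so) brings it down. Above -0.022 the nose clears the lip; at about +0.025 it meets the keeper's top strap.
- handle (a point): middle of the bolt's handle: an upright steel stem, diameter 18 mm, bare from 31 mm below this point to 17 mm above it, then a head 27 mm across and 11 mm thick. The bolt's axis is 40 mm below; the rear guide in which it tilts is 140 mm away towards the hinges, so lifting the handle 8 mm makes the sagged bolt level. Axes: those of the bolt, x square to the gate, y along the bolt to the hinges, z up.
- nose (a point): middle of the bolt's nose, 18 mm in diameter and 33 mm long, at the bolt's end away from the hinges; behind it the bolt's underside has a worn notch 24 mm long and 8 mm deep. 98.5 mm from the handle along the bolt.
- keeper: steel keeper that the nose runs through, fixed on the guard's rail: base plate, two legs 24 mm apart, top strap at 39 mm clear height. Its gate-side edge is bent up into a lip 9 mm high, 4 mm thick, that sits in the bolt's notch. Origin under the lip's middle, on the base plate's upper face; x square to the shut gate (away from the robot), y along the bolt to the hinges, z up.
- hinge_line (a point): a point on the gate's upright hinge axis, at the height of the level bolt. Its axes stay with the fixed guard: x square to the shut gate (away from the robot), y along the shut gate away from the keeper, z up. The bolt's axis lies 20 mm to the +x side of it.
- gate_edge (a point): middle of the top of the gate's free edge, 200 mm above the counter. The bolt's worn front guide, a loop 14 mm wide along the bolt, stands 9 mm from it towards the hinges (36 mm from the stem when the bolt is shot); the loop's top is 249 mm above the counter.
- flask_a: cast-iron casting flask, 90 mm in diameter, 105 mm high, standing on the firebrick floor behind the gate; origin at the centre of its underside. A bystander.
- flask_b: a second flask like it behind the gate. A bystander.
- crucible_a: graphite crucible, 72 mm across the rim, 85 mm high, on the counter; origin at the centre of its underside. A bystander.
- crucible_b: smaller graphite crucible, 60 mm across the rim, 70 mm high, on the counter; origin at the centre of its underside. A bystander.
- tongs: steel crucible tongs lying flat on the counter, 300 mm long, 12 mm high; origin at the rivet, on the counter. A bystander.
- pot_lid: copper pickle pot lid, 150 mm in diameter, 47 mm high with its wooden knob; origin at the centre of its underside. A bystander.
- charcoal: charcoal soldering block, 70 x 120 x 32 mm; origin at the centre of its underside. A bystander.

How it is judged:
On the way, in this order (a step that is already met when the one before it is completed fails the run):
1. the bolt's nose is lifted over the keeper's lip while the bolt is being drawn (value of joint bolt between 0.011 and 0.04 m and value of joint sag above -0.03 rad and value of joint gate below 0.06 rad), for 0.05 s.
2. the bolt is drawn clear of the keeper (value of joint bolt above 0.042 m), for 0.1 s.
3. the gate is swung out by the gripper (value of joint gate above 0.31 rad and contact force between the fingers and gate above 1 N), for 0.1 s.
At the end, for the whole second after the job is handed in: the gate is held still (under 0.05 rad/s) by the fingers (over 1 N on the gate or its bolt), between 0.31 and 0.58 rad open, that is 95 to 175 mm at its free edge, with the bolt drawn by more than 42 mm; bystanders within 30 mm of where they stood (all of step 3 and value of joint gate below 0.58 rad and velocity of joint gate between -0.05 and 0.05 rad/s and value of joint bolt above 0.042 m); the arm keeps its last pose, push and grip.
It fails at once if the bolt is forced against the keeper (over 60 N) (contact force between bolt and keeper above 60 N).
It fails at once if a bystander is moved by more than 30 mm (distance of any of flask_a, flask_b, crucible_a, crucible_b, tongs, pot_lid, charcoal from where it was at the start of the episode above 0.03 m).
It also fails if it takes over 35 s, if anything falls off the work surface, if the arm or the gripper's body presses on something with over 40 N, if the wrist force passes 120 N, or if a joint passes its speed limit or range.

## Working session

There is one attempt and no reset: what is moved stays moved. The work goes in short steps, each a Python script; the robot and the scene stay as the last script left them, time stands still between calls to the robot, and variables do not carry over. Pictures are saved under pics/ and viewed, on a budget of 10 in all, crops included, one or two more only if the job needs it, and the job is handed in when it is done.

```bash
mkdir -p pics
cat > h.py <<'E'
import numpy as np, cv2
from bench import *
def w(c,u,v,z=None):
    K=c["intrinsics"];R=c["R"];t=c["t"]
    d=np.linalg.inv(K)@np.array([u,v,1.0]); o=-R.T@t
    if z is None:
        r=c["range_z"][int(round(v)),int(round(u))]; return R.T@(d*r-t)
    d=R.T@d; return o+d*(z-o[2])/d[2]
def cloud(c,m):
    v,u=np.nonzero(m&(c["range_z"]>0)); r=c["range_z"][v,u]
    P=np.linalg.inv(c["intrinsics"])@np.stack([u*r,v*r,r]); return (c["R"].T@(P-c["t"][:,None])).T
E
python3 - <<'E'
from h import *
np.set_printoptions(precision=4,suppress=True)
for n in("scene","top"):
    c=capture(n); cv2.imwrite(f"pics/{n}0.png",c["image"]); print(n,"cam",-c["R"].T@c["t"])
    for q in("handle","nose","keeper","gate_edge","gate","bolt","flask_a","crucible_a","tongs","pot_lid","charcoal"):
        try:
            for s in spot_in(n,q)[:2]: print(q,round(s["conf"],2),np.array(s["xy"]),w(c,*s["xy"]))
        except Exception as e: print(q,e)
    for q in("handle","bolt","gate"):
        for s in silhouettes(n,q)[:1]:
            P=cloud(c,s["region"]); print(q,"sil",round(s["conf"],2),len(P),np.percentile(P,[2,50,98],axis=0).tolist())
print(current_clock(),current_orientation(),current_finger_gap())
E
```

```text
scene cam [ 1.0457 -0.4777  1.1064]
handle 0.71 [281.3 208.5] [ 0.5957 -0.0117  0.2641]
nose 0.97 [282.  206.3] [0.4511 0.1413 0.0019]
keeper 0.96 [255.9 240.8] [ 0.6127 -0.1135  0.2515]
gate_edge 0.88 [298.9 212.9] [0.5064 0.1604 0.0002]
gate 0.85 [300.4 211.1] [0.5068 0.1668 0.0039]
gate 0.38 [130.3 315.4] [ 0.4367 -0.4088  0.0351]
bolt 0.84 [283.8 207.7] [0.5807 0.0129 0.2308]
flask_a 0.89 [350.5 222.7] [0.693  0.1593 0.1299]
flask_a 0.62 [289.9 280.9] [ 0.6995 -0.0876  0.1357]
crucible_a 0.72 [323.4 156.3] [0.4414 0.3441 0.071 ]
crucible_a 0.62 [197.2 260.7] [ 0.425  -0.1791  0.021 ]
tongs 0.59 [248.9 206. ] [0.3807 0.0643 0.0111]
tongs 0.59 [297.7 210.1] [0.5975 0.0472 0.2041]
pot_lid 0.97 [352.6 145.8] [0.4516 0.4929 0.0209]
charcoal 0.83 [131.1 316.4] [ 0.4383 -0.4087  0.0311]
charcoal 0.72 [281.9 203.6] [ 0.5995 -0.0136  0.2884]
handle sil 0.64 662 [[0.44716350839576213, -0.1230903741103827, 0.0013976671123211626], [0.5858972198607464, 0.009187629394378456, 0.2310945198876244], [0.6007393037743155, 0.18469049789649783, 0.28875040805376234]]
bolt sil 0.91 616 [[0.5654632396592
[... 1264 characters left out ...]
  0.0029]
handle sil 0.95 591 [[0.5636476060054848, -0.09373342958859059, 0.2176829560847534], [0.581539865426569, 0.019984898498911347, 0.22849493137756532], [0.5995556618029421, 0.15273503303968816, 0.2869549389036371]]
bolt sil 0.62 559 [[0.5635292696318548, -0.0924770260326876, 0.21802916353043347], [0.5809296584512847, 0.017757051875942707, 0.2288977652836932], [0.5975303108756004, 0.1555561692470611, 0.28690216475092145]]
gate sil 0.87 2329 [[0.5391763014495664, -0.07002007569260447, 0.04361454415286209], [0.5707268241298045, 0.08654995454980714, 0.20154222008180203], [0.5979164379331338, 0.23293741667615814, 0.2840428019188665]]
1.5 [ 0.139   0.9903 -0.0001 -0.    ] 0.0878903378181438
```

Run:
```python
from h import *
np.set_printoptions(precision=4,suppress=True)
A=[]
for n in("scene","top"):
    c=capture(n); im=c["image"]
    m=np.zeros(im.shape[:2],bool); m[120:300,180:400]=1
    A.append(cv2.resize(im[150:290,200:400] if n=="scene" else im[140:280,200:400],(800,560),interpolation=cv2.INTER_CUBIC)[:, :])
    P=cloud(c,m); H=P[(P[:,2]>.272)&(P[:,2]<.30)&(abs(P[:,1])<.06)&(P[:,0]>.5)&(P[:,0]<.66)]
    print(n,"head",len(H),H.mean(0),H.min(0),H.max(0))
    s=silhouettes(n,"bolt")[0]; B=cloud(c,s["region"]); B=B[(B[:,2]>.222)&(B[:,2]<.24)&(B[:,1]>-.1)&(B[:,1]<.15)]
    f=np.polyfit(B[:,1],B[:,0],1); print("bolt line x=",f,"angle",np.arctan(f[0]), B.min(0),B.max(0))
    for y in np.arange(-.12,.16,.02):
        b=B[abs(B[:,1]-y)<.01]
        if len(b): print(round(y,2),len(b),b.max(0)[2],b[:,0].min(),b[:,0].max())
    R=P[(abs(P[:,2]-.2)<.005)&(P[:,0]>.5)&(P[:,0]<.68)]
    print("rail",R.min(0),R.max(0)); 
    e=R[(R[:,1]>0.0)]; 
    lo=[(y,e[abs(e[:,1]-y)<.01][:,0].min()) for y in np.arange(0.02,.24,.03) if (abs(e[:,1]-y)<.01).any()]
    print(np.array(lo))
cv2.imwrite("pics/a.png",A[0]);cv2.imwrite("pics/b.png",A[1])
```

```text
scene head 94 [ 0.5889 -0.0161  0.287 ] [ 0.5764 -0.0274  0.2767] [ 0.6003 -0.0019  0.2917]Traceback (most recent call last):
  File "<stdin>", line 10, in <module>
IndexError: list index out of range
```

View pics/scene0.png

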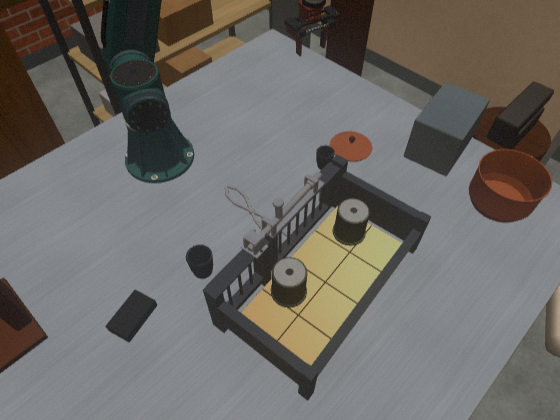

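The scene picture shows the bay, with the keeper at about (257,241), the handle head at (279,205), the hinges at about (335,172) and the tongs in front of the gate at (245,203).

Run:
```python
from h import *
np.set_printoptions(precision=4,suppress=True)
for n in("scene","top"):
    c=capture(n); im=c["image"]
    cv2.imwrite(f"pics/{n}1.png",cv2.resize(im[140:280,200:400],(800,560),interpolation=cv2.INTER_CUBIC))
    m=np.zeros(im.shape[:2],bool); m[120:300,180:400]=1
    P=cloud(c,m); H=P[(P[:,2]>.272)&(P[:,2]<.30)&(abs(P[:,1])<.06)&(P[:,0]>.5)&(P[:,0]<.66)]
    print(n,"head",len(H),H.mean(0),H.min(0),H.max(0))
    B=P[(P[:,2]>.22)&(P[:,2]<.242)&(P[:,0]>.54)&(P[:,0]<.63)&(P[:,1]>-.11)&(P[:,1]<.14)]
    f=np.polyfit(B[:,1],B[:,0],1); print("bolt line x=",f)
    for y in np.arange(-.12,.25,.02):
        b=P[(abs(P[:,1]-y)<.005)&(P[:,2]>.208)&(P[:,0]>.53)&(P[:,0]<.64)]; r=P[(abs(P[:,1]-y)<.006)&(abs(P[:,2]-.2)<.006)&(P[:,0]>.52)&(P[:,0]<.65)]
        print(round(y,2),len(b),b[:,2].max() if len(b) else 0,np.median(b[:,0]) if len(b) else 0,(len(r),r[:,0].min(),r[:,0].max()) if len(r) else 0)
print(current_clock())
```

```text
scene head 93 [ 0.5888 -0.0159  0.2868] [ 0.5747 -0.0287  0.2771] [ 0.6007 -0.0016  0.292 ]
bolt line x= [-0.1214  0.5889]
-0.12 146 0.2535270945144668 0.600832526307836 (32, np.float64(0.5713247544675539), np.float64(0.6237573500842981))
-0.1 80 0.2546806148910486 0.6067911102381477 (11, np.float64(0.6129737523807683), np.float64(0.6228050811303306))
-0.08 14 0.22751796800949256 0.5909500945754891 (20, np.float64(0.6020591228155848), np.float64(0.6188809962405571))
-0.06 73 0.252384461763204 0.5926341864101285 (20, np.float64(0.5721107419273121), np.float64(0.6102130185196988))
-0.04 6 0.2509275510725694 0.6037970158679652 (11, np.float64(0.606054254567235), np.float64(0.61062235277965))
-0.02 113 0.29202457468472814 0.590723655499729 (23, np.float64(0.5688693820924552), np.float64(0.6070033785651686))
0.0 22 0.2880739256562591 0.5916480850874735 (24, np.float64(0.5674215293922306), np.float64(0.6055408654096068))
0.02 32 0.23394424883276926 0.5867374606780845 (20, np.float64(0.5847329536248981), np.float64(0.6038713991014495))
0.04 25 0.2340295520420272 0.5837580467170197 (21, np.f
[... 2544 characters left out ...]
 np.float64(0.5927883281897282))
0.12 62 0.2504680924302859 0.5700484721352873 (8, np.float64(0.5535980768750657), np.float64(0.5903321656735413))
0.14 29 0.23736145376317525 0.5704275878019909 (31, np.float64(0.5513745645456241), np.float64(0.5892158334852716))
0.16 16 0.23776895903701534 0.5689478206663692 (42, np.float64(0.5475661980468646), np.float64(0.5873157062454695))
0.18 0 0 0 (58, np.float64(0.5454794496561111), np.float64(0.5849547714303126))
0.2 0 0 0 (72, np.float64(0.545079232604348), np.float64(0.5829927324414396))
0.22 0 0 0 (60, np.float64(0.5411766215914923), np.float64(0.5808383080952171))
0.24 0 0 0 (15, np.float64(0.5437906603762249), np.float64(0.5783775868677228))
1.7
```

View pics/scene1.png

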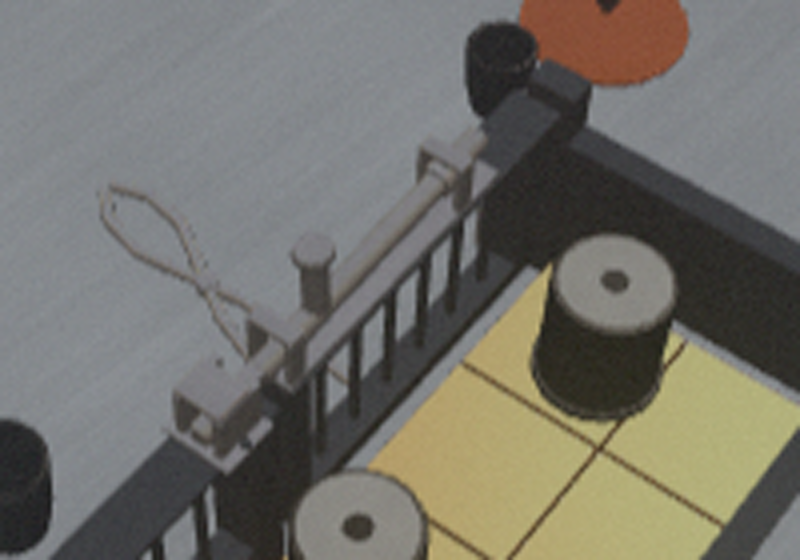

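View pics/top1.png

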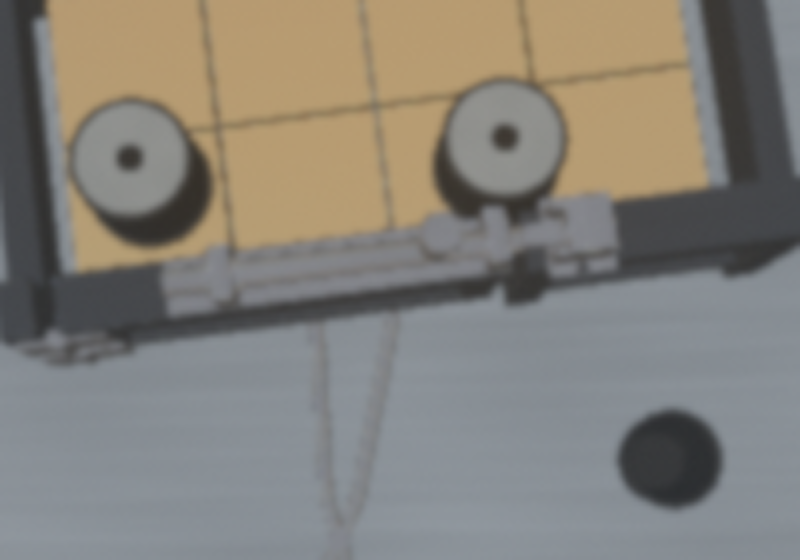

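The crops agree with the depth data. The handle head is at about (315,245) in the scene crop and the front guide at (275,340). In the top crop the keeper is at (580,235) and the hinge at (70,345). From this I get the stem at (0.587, -0.016), the bolt yawed -0.106 rad and the hinge at about (0.540, 0.240), which matches the visible hinge.

```bash
cat >> h.py <<'E'
from scipy.spatial.transform import Rotation as Ro
np.set_printoptions(precision=4,suppress=True)
A=0.106
X=np.array([np.cos(A),np.sin(A),0]); U=np.array([-np.sin(A),np.cos(A),0]); Z=np.array([0,0,1.])
S=np.array([0.587,-0.016,0.]); HG=S+.26*U-.02*X
def quat(th=0,half=False):
    r=np.stack([U,X,-Z],1)
    if half: r=r@np.diag([-1,-1,1.])
    return (Ro.from_rotvec([0,0,-th])*Ro.from_matrix(r)).as_quat()
E
python3 - <<'E'
from h import *
print(HG)
for half in(0,1):
    print(inverse_kinematics(S+.2355*Z,quat(0,half)))
    r=S+.056*U-HG
    for th in(.2,.45): print(inverse_kinematics(HG+Ro.from_rotvec([0,0,-th]).apply(r)+.2435*Z,quat(th,half)))
E
```

```text
[0.5396 0.2404 0.    ]
[-0.1449  0.3293  1.5222 -0.      1.2901 -0.2509]
[-0.0621  0.2557  1.6087 -0.      1.2772  0.0319]
[-0.0559  0.1812  1.7091 -0.      1.2512  0.2881]
[-0.1449  0.3293  1.5222 -0.      1.2901  2.8907]
None
[-0.0559  0.1812  1.7091 -0.      1.2512 -2.8534]
```

Run:
```python
from h import *
p=current_position()
servo_line([p[0],p[1],.36],rate=.25)
move_ptp(S+.36*Z,quat()); print(current_clock(),current_position(),current_force())
hit=servo_line(S+.2355*Z,rate=.08,contact_N=6); print(hit,current_position(),current_force())
if not hit:
    move_gripper(0.0); sleep(.2)
    print(current_finger_gap(),current_force(),current_torque(),current_position(),current_clock())
c=capture("scene"); cv2.imwrite("pics/s2.png",cv2.resize(c["image"][140:280,200:400],(800,560),interpolation=cv2.INTER_CUBIC))
```

```text
4.975 [ 0.587  -0.0151  0.3601] [-0.2011 -0.1616  0.1685]
False [ 0.5874 -0.016   0.236 ] [-0.1684  0.1736  1.0388]
0.025964966752919257 [ 1.6219  0.8164 -0.9946] [-0.055  -0.2695 -0.0833] [ 0.5875 -0.016   0.2357] 7.8667
```

View pics/s2.png

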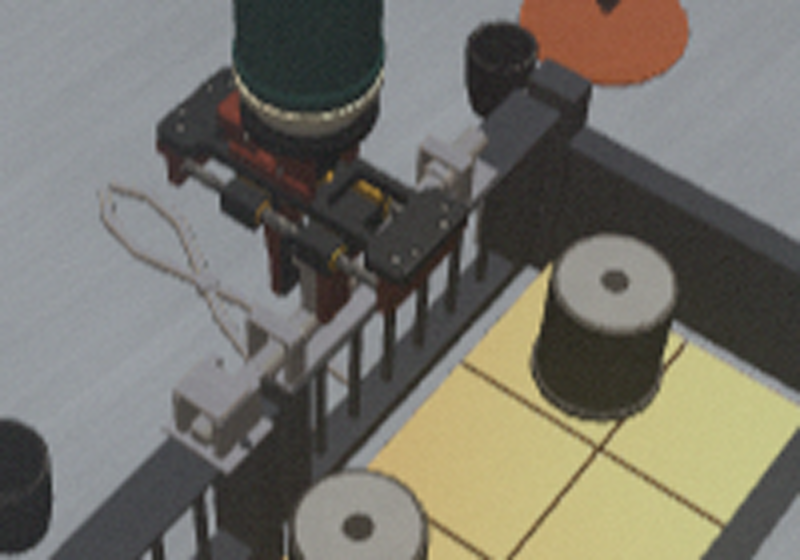

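The finger gap is 26 mm, so the fingers have closed on the 27 mm head rather than the 18 mm stem. I'll open and regrip lower. The tips straddle the bolt, so there is room.

Run:
```python
from h import *
move_gripper(0.06); 
hit=servo_line(S+.226*Z,rate=.05,contact_N=6); print(hit,current_position(),current_force())
if not hit:
    move_gripper(0.0); sleep(.2)
print(current_finger_gap(),current_force(),current_torque(),current_position(),current_clock())
```

```text
False [ 0.5865 -0.016   0.2253] [-0.4974 -0.3042 -0.112 ]
0.025495901203475536 [ 2.2152 -0.3868 -0.1685] [ 0.0416 -0.2399 -0.0197] [ 0.5875 -0.016   0.2262] 9.8
```

The gap is still about 26 mm, so with the tool pointing down the flat fingers always meet the head. Held firmly in the middle of the pads, the head is a fine grip: the loads are about 6 N and the grip is 30 N. I'll regrip with the pads centred on the head, then lift and check.

Run:
```python
from h import *
move_gripper(0.05)
servo_line(S+.261*Z-.0005*X,rate=.06)
f0=current_force(); move_gripper(0.0); sleep(.2)
print(f0,current_finger_gap(),current_force(),current_torque(),current_position(),current_clock())
for z in(.265,.269):
    servo_line(S+z*Z-.0005*X,rate=.03); print(current_force(),current_torque(),current_position())
c=capture("scene"); 
cv2.imwrite("pics/s3.png",cv2.resize(c["image"][190:260,235:335],(800,560),interpolation=cv2.INTER_CUBIC))
m=np.zeros((420,560),bool); m[150:280,200:400]=1; P=cloud(c,m)
for y in np.arange(-.1,.16,.01):
    b=P[(abs(P[:,1]-y)<.005)&(P[:,2]>.208)&(P[:,2]<.245)&(abs(P[:,0]-(.585-.106*y))<.012)]
    if len(b): print(round(y,2),b[:,2].max(),end="; ")
print(current_clock())
```

```text
[0.6395 0.6898 0.6218] 0.025878758055934592 [ 2.967   1.8469 -3.7249] [ 0.0015 -0.488  -0.0057] [ 0.5868 -0.016   0.2609] 11.825
[ 3.8132  1.5967 -7.6616] [ 0.1542 -0.4481 -0.0962] [ 0.5862 -0.0158  0.2647]
[ 3.3219  1.2196 -6.6277] [ 0.0957 -0.3668 -0.0088] [ 0.5862 -0.0161  0.2688]
-0.09 0.24044988413250903; -0.08 0.24016712179030208; -0.07 0.24221815880839612; -0.06 0.23909845523117607; -0.05 0.23940767334563687; -0.04 0.23793584022867284; -0.03 0.23762904269112195; -0.02 0.243866658483251; -0.01 0.2439847557049087; -0.0 0.23888039208174228; 0.01 0.2381105336061269; 0.02 0.2400360998766481; 0.03 0.2407645040387455; 0.04 0.240854422316734; 0.14 0.23822232930789863; 0.15 0.2397353247906324; 12.4417
```

View pics/s3.png

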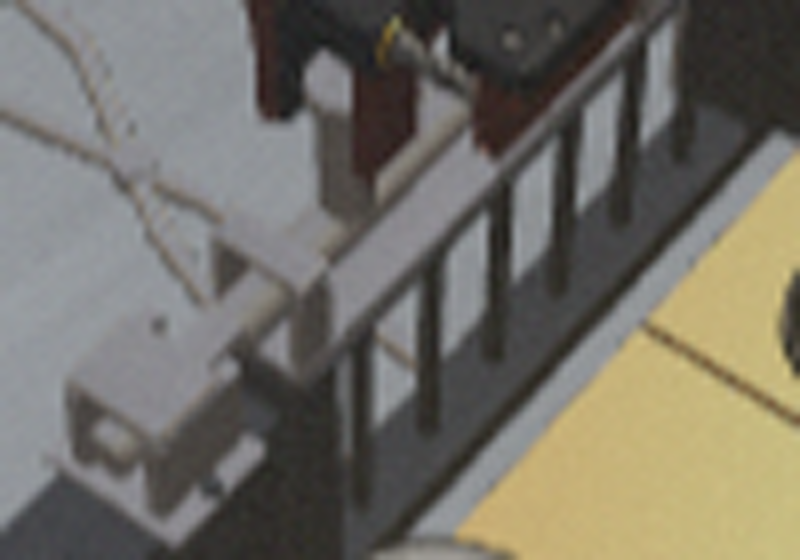

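The crop shows the fingers on the head at (350,90) and the nose lifted inside the keeper at (110,440). The bolt's top is now level, about 0.239 along its length, where its front stood at 0.228 before. The load is about 6.6 N. Next I draw it back.

Run:
```python
from h import *
b=S-.0005*X+.269*Z
for d in(.01,.02,.03,.045,.057):
    hit=servo_line(b+d*U,rate=.04,contact_N=20); print(d,hit,current_force(),current_torque(),current_position())
    if hit: break
print(current_finger_gap(),current_clock())
c=capture("scene"); cv2.imwrite("pics/s4.png",cv2.resize(c["image"][170:270,220:362],(800,560),interpolation=cv2.INTER_CUBIC))
```

```text
0.01 False [ 2.2389 -0.0131 -6.0894] [-0.1359 -0.3288 -0.0694] [ 0.5854 -0.0057  0.269 ]
0.02 False [ 3.6916  1.5985 -6.1703] [-0.0396 -0.4021 -0.0325] [0.5842 0.0047 0.2689]
0.03 False [ 3.3208  1.9043 -7.0027] [-0.0737 -0.416  -0.0059] [0.5832 0.0145 0.2689]
0.045 False [ 2.6866  1.1997 -7.023 ] [ 0.0472 -0.5059 -0.0041] [0.5816 0.0295 0.2688]
0.057 False [ 3.1488  0.9118 -6.6054] [-0.0469 -0.5187 -0.0552] [0.5804 0.0413 0.2689]
0.026115555148583127 14.6167
```

View pics/s4.png

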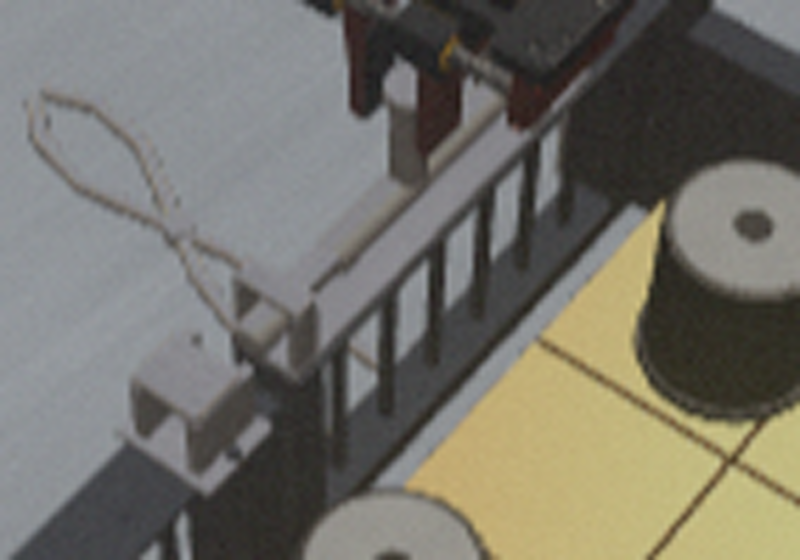

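The nose is out of the keeper, which is empty at (175,410), and the bolt end is at the front guide (265,325). Now the swing.

Run:
```python
from h import *
r=S-.0005*X+.057*U-HG; r[2]=0
for i,th in enumerate(np.linspace(0,.44,9)[1:]):
    servo_line(HG+Ro.from_rotvec([0,0,-th]).apply(r)+.269*Z,quat(th),rate=.06)
    print(round(th,3),current_force(),current_torque(),current_position(),current_finger_gap())
sleep(.5); print(current_clock(),current_force(),current_finger_gap(),current_qvel())
for n in("scene","top"):
    c=capture(n); cv2.imwrite(f"pics/{n}5.png",cv2.resize(c["image"][140:280,200:400],(800,560),interpolation=cv2.INTER_CUBIC))
    m=np.zeros((420,560),bool); m[140:280,200:400]=1; P=cloud(c,m)
    R=P[(abs(P[:,2]-.2)<.006)&(P[:,0]>.38)&(P[:,0]<.56)&(P[:,1]>-.12)&(P[:,1]<.2)]
    d=R-HG; L=np.hypot(d[:,0],d[:,1]); k=L>.2
    print(n,len(R),R[L.argsort()[-5:]], "max L",L.max())
    if k.any():
        B=R; f=np.polyfit(B[:,1],B[:,0],1); print("gate angle",np.arctan(f[0])+A)
```

```text
0.055 [ 5.8714  2.1836 -7.876 ] [ 0.2044 -1.0629 -0.135 ] [0.5689 0.0386 0.2688] 0.026175894282012675
0.11 [ 6.3075  1.2607 -7.189 ] [ 0.0043 -1.0316 -0.1916] [0.5583 0.0373 0.2689] 0.02621058421521914
0.165 [ 7.9407  0.4038 -5.875 ] [-0.0096 -1.141  -0.2003] [0.5474 0.0366 0.269 ] 0.026242857588812937
0.22 [ 6.6794  0.4539 -7.6434] [-0.1516 -1.1658 -0.1456] [0.5363 0.0365 0.269 ] 0.02593760886676828
0.275 [ 7.1271  0.7985 -6.9483] [-0.2216 -1.1442 -0.1503] [0.5251 0.037  0.2689] 0.026223572633548263
0.33 [ 7.955  -0.2633 -7.2175] [-0.2477 -1.1967 -0.1897] [0.5139 0.0382 0.2689] 0.025751143326714396
0.385 [ 7.2253 -1.5849 -7.23  ] [-0.3313 -1.1748 -0.1417] [0.5028 0.0399 0.2689] 0.026099357469498773
0.44 [ 6.4626 -1.0934 -6.7532] [-0.4216 -1.1832 -0.1338] [0.4919 0.0422 0.2689] 0.026038668466999135
17.8333 [ 5.2613 -1.1923 -5.8252] 0.026166828798706687 [ 0.0009 -0.0005 -0.0008 -0.0001 -0.0008  0.0003]
scene 595 [[ 0.4773 -0.0583  0.1979]
 [ 0.4674 -0.0561  0.1996]
 [ 0.473  -0.0575  0.2018]
 [ 0.4628 -0.0551  0.2031]
 [ 0.4673 -0.0565  0.1957]] max L 0.30557498424334606
gate angle 0.40992154883448595
top 62 [[ 0.5557  0.1764  0.1959]
 [ 0.5237  0.1762  0.1994]
 [ 0.5211  0.1763  0.1988]
 [ 0.5581  0.176   0.1983]
 [ 0.459  -0.0127  0.1992]] max L 0.26561469305938346
gate angle 0.4404071193140744
```

View pics/top5.png

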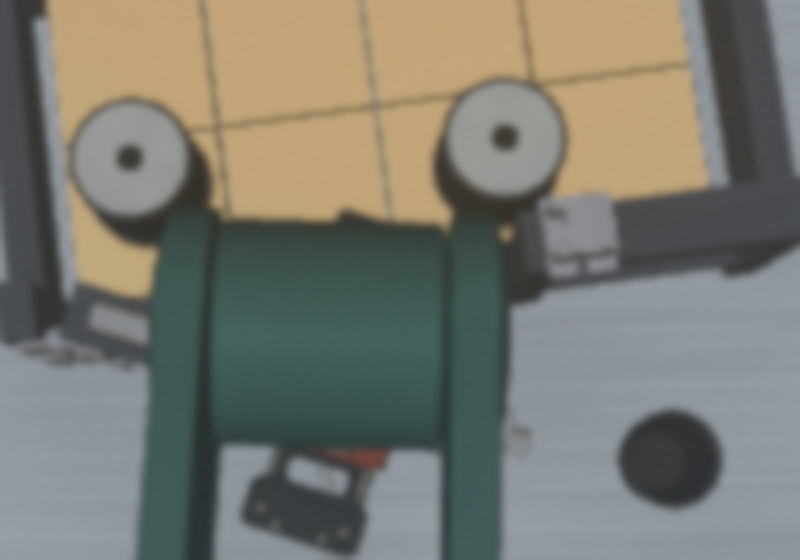

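View pics/scene5.png

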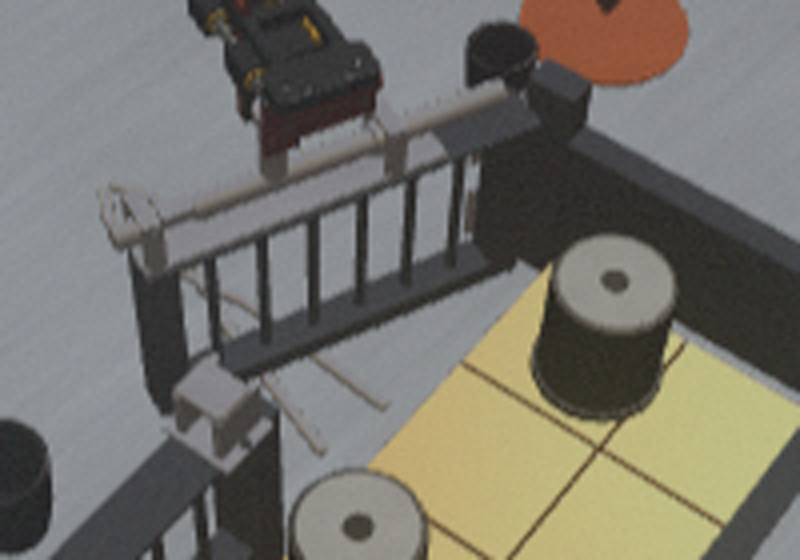

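The pictures show the gate open by about 0.41–0.44 rad, with its free edge at (150,265) in the scene crop. The bolt is drawn, the fingers are still on the handle at (310,130), and the things visible in the crops look unmoved. I'll hand it in.

```bash
python3 -c "
from h import *
print(current_force(),current_finger_gap(),abs(current_qvel()).max() if hasattr(current_qvel(),'max') else current_qvel()); close_job()"
```

```text
[ 6.5041 -2.1053 -5.9983] 0.02607932217382783 0.0018052428135665703
the job is handed in; nothing more can be done
```

I lifted the bolt level over the keeper's lip, drew it about 57 mm, and swung the gate to about 0.43 rad (130 mm). I handed the job in while still holding it there; no verdict was reported.

**Last checks:**
- **Gate angle:** the scene camera gave 0.41 rad. The top camera gave 0.44 rad from only 62 points, because the arm hid most of the gate. I commanded 0.44, and all three are within 0.31–0.58.
- **Hold:** the arm was still, with a finger gap of 26 mm and a pull of about 6–7 N on the handle.
- **Bolt:** the 57 mm comes from the hand's travel and was not read from the joint. The picture taken after the draw shows the keeper empty.
- **Forces:** I saw no sign of the bolt being forced. The wrist force stayed under about 11 N at each reading, and none of the moves that stop on contact stopped.
- **Bystanders:** they look unmoved in the pictures. I did not measure their positions again, and the crops leave out the charcoal block and part of the tongs.
- **Time:** about 18 s of the 35 s were used.

**What did not go to plan:** my first two grips were meant for the stem, but with the tool pointing down the fingers closed on the wider head at about 26 mm. I regripped with the pads centred on the head, and nothing slipped after that.

I viewed 8 pictures.

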